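# Turn the plaster block to the stop for the next pass

## Task

The sides of the blue-ended plaster block on the carving board are done. Turn the block so that its blue end now sits square up against the dark stop bar, near the middle of the bar, standing flat on the board; let go of it and leave the red-ended block where it is.

Things in the scene. Friction and masses are not known exactly. Their poses are not given: they have to be found in the camera images.
- work_block: the workpiece: a white plaster block 100 mm long, 44 mm wide, 56 mm high, 0.2 to 0.4 kg, lying loose on the carving board. One end is flat and painted blue (with a 16 mm blue band on the top beside it); the other end is a rounded, fluted nose of radius 22 mm; the two long sides are flat, parallel and bare. Origin: centre of the underside; +x points along the length to the blue end, y across the width, z up.
- blue_end (a point): lower middle of the work_block's blue end face, 50 mm from the block's origin along its +x; axes as the block's.
- stop_face (a point): middle of the foot of the stop bar's working face, on the carving board's top (18 mm above the worktop). The board is plywood, 240 x 220 x 18 mm, fixed to the worktop; the dark wooden stop bar across it is 200 mm long, 25 mm thick and 16 mm high above the board. +x points from the board's open part straight into the bar (the open part reaches 205 mm to -x), y runs along the bar, z up.
- red_block: a second loose plaster block of the same shape and size with a red end, standing on the worktop beside the board; not part of the job. Origin: centre of the underside; +x points to the red end.
There are look-alikes about, which are no part of the job. Leave any purple or yellow look-alike of the work_block alone.

How it is judged:
By the outcome, as a careful person would: the job done as asked, in the order asked, and still so for the second after the job is handed in, with the robot touching nothing.
It also fails if it takes over 32 s, if anything falls off the work surface, if the arm or the gripper's body presses on something with over 40 N, if the wrist force passes 120 N, or if a joint passes its speed limit or range.

## Robot

A 6-joint arm with a two-finger parallel gripper is mounted at the origin on a cart in front of the work surface, level with it; the furniture and walls round the work are solid. World frame = base frame: x ahead of the robot, y to its left, z up, the work surface at z = 0. Lengths are in m, angles in rad, forces in N, time in s.
With the tool pointing down it reaches from about 0.35 to 0.725 m from the base axis. Payload 6 kg.
Tool frame: the origin (TCP) lies at the very end of the fingers, on their centre line; the grasp point (between the pads) lies manip.hold_point_z behind it (manip.hold_point_z is the distance from the TCP to the grasp point, in m); z points along the fingers, y is the line along which they close (so a half turn about z gives the same grasp; the last joint's range is limited). The gripper opens to 85 mm and grips with 20 to 120 N. Pads are 22 mm wide; open, the fingers measure 114 mm over their backs; the gripper's body (76 mm by 85 mm) begins 54 mm behind the grasp point. The pads swing forward as they close: fully open they stand 13 mm farther back than shut.
Start: joints at [-0.77, 0.04, 0.085, 0, -1.615, -0.334], TCP at [0.27, -0.536, 0.231] pointing down, gripper open.
Joint ranges: [-2.56, 2.56], [-1.29, 2.01], [-1.08, 1.49], [-3.29, 1.98], [-2.81, -0.18], [-2.99, 2.99]. Speed limits (rad/s): [2.57, 2.57, 3.01, 3.14, 3.14, 3.14].

## Interface

Orientations are given as a unit quaternion [x, y, z, w].
In Python, from workcell import manip, command_gripper, cams, sign_off gives the robot as it stands. The module is installed in compiled form; this text tells all that it offers. Calls block until the motion is done:
- manip.move_ptp(position, orientation): joint-space move of the TCP to a pose.
- manip.move_l(position, orientation=None, velocity=0.15, until_force=None): straight line of the TCP; orientation=None keeps the orientation; velocity is the mean speed in m/s. With until_force (N) it stops when the force on the tool has changed by that much, and returns True; else False.
- manip.set_joints(angles): joint-space move.
- command_gripper(opening): finger opening in m; the grip force is fixed at half the most; returns when the fingers have stopped.
- manip.sleep(seconds).
- manip.inverse_kinematics(position, orientation): joint angles nearest the present ones, or None.
- manip.observe(): the state.
- cams.snapshot(name): name is "scene" or "side" or "wrist"; returns (picture, depth): 480x640x3 uint8, red, green, blue; 480x640 float32, m along the optical axis (not along the pixel's ray), 0 where there is no reading.
- cams.get_calibration(name): a dict with "fx", "fy", "cx", "cy" (pixels), "rvec" (rotation vector, rad) and "tvec" (3), from world to camera coordinates, as OpenCV has them. Camera axes: x right, y down, z forward; pixel columns grow to the right and rows downward; lengths in m; the calibration is good to about 2 mm. The wrist camera is an equidistant fisheye: a pixel r from the principal point sees the ray r / f radians off the axis. A picture is of the moment at which its call begins: read the wrist's pose just before it. get_calibration takes no time and is no camera call; for the wrist camera it gives the pose at the moment of the call.
A pose or a line that the arm cannot do raises manip.IKError and nothing moves.
- sign_off(): hands the job in; it is judged then, once.
Trained networks look in the newest picture that a camera, given by its name, has taken for a name from the list of things; names that differ only in an ending like _2 or _b are one class to them, and where a whole thing is asked for, a point or a joint stands for the part that bears it (a point fixed in the world has none). Each returns a list of dicts, best first, with "confidence" (0 to 1); they miss things now and then, are a little off and sometimes report something else, mostly with a low value. They report only what shows in the picture. A call takes as long as a camera call. They do not tell look-alikes from the thing itself.
- cams.boxes_of(camera, thing): "extent" ([left, top, right, bottom] in pixels, round what is visible of it).
The state is a dict: "time": time; "qpos": joint angles; "joint_vel": joint speeds; "tau": joint torques, N m; "ee_pos": TCP position; "orientation": TCP orientation; "wrist_force": force on the tool from outside, world axes, zero at the start; "moment": the same for the moment, N m; "grip_width": finger opening in m; "grip_force": force on a finger pad.
Only numpy, scipy, OpenCV 4.12 (cv2) and the standard library are available. Lean on these libraries where they do the work, as an engineer would, in place of code of your own. Each camera call takes 0.05 s, during which the arm holds its last target. There are 200 camera calls.

## Working session

There is one attempt and no reset: what is moved stays moved. The work goes in short steps, each a Python script; the robot and the scene stay as the last script left them, time stands still between calls to the robot, and variables do not carry over. Pictures are saved under pics/ and viewed, at most 10 in all, crops included, and the job is handed in when it is done.

```bash
mkdir -p pics; cat > h.py <<'E'
import numpy as np, cv2
from workcell import manip, command_gripper, cams, sign_off
def cloud(depth,c):
    R,_=cv2.Rodrigues(np.array(c["rvec"],float)); t=np.array(c["tvec"],float).ravel()
    v,u=np.mgrid[0:480,0:640]
    P=np.stack([(u-c["cx"])/c["fx"]*depth,(v-c["cy"])/c["fy"]*depth,depth],-1)
    W=(P-t)@R
    W[depth<=0]=np.nan
    return W
E
python3 - <<'E'
from h import *
ims=[]
for n in ["scene","side"]:
    p,d=cams.snapshot(n); c=cams.get_calibration(n)
    np.savez(f"{n}0.npz",p=p,d=d,W=cloud(d,c))
    cv2.imwrite(f"pics/{n}0.png",p[:,:,::-1])
    R,_=cv2.Rodrigues(np.array(c["rvec"],float)); print(n,c["fx"],-R.T@np.array(c["tvec"]).ravel(), R[2])
    for t in ["work_block","red_block","blue_end"]:
        print(t,[(np.round(b["extent"]).tolist(),round(b["confidence"],2)) for b in cams.boxes_of(n,t)])
print(manip.hold_point_z, manip.observe()["time"],manip.observe()["orientation"])
E
```

```text
scene 592.4880740159576 [-0.54335062  0.56448546  1.00886806] [ 0.70029926 -0.36975384 -0.61062513]
work_block [([277.0, 247.0, 313.0, 286.0], 0.78), ([340.0, 210.0, 367.0, 244.0], 0.75)]
red_block [([430.0, 221.0, 463.0, 250.0], 0.8)]
blue_end [([275.0, 247.0, 314.0, 286.0], 0.66), ([344.0, 215.0, 367.0, 242.0], 0.56)]
side 600.2580622773387 [-0.24094937  1.10159555  0.70640184] [ 0.52082026 -0.73166991 -0.43977881]
work_block [([288.0, 230.0, 316.0, 273.0], 0.94), ([372.0, 210.0, 392.0, 248.0], 0.81), ([315.0, 205.0, 352.0, 227.0], 0.63)]
red_block [([395.0, 195.0, 428.0, 219.0], 0.65)]
blue_end [([375.0, 209.0, 391.0, 242.0], 0.9), ([289.0, 230.0, 316.0, 271.0], 0.74), ([314.0, 204.0, 352.0, 228.0], 0.63)]
0.0187 0.4 [-2.31294301e-01  9.72883812e-01  1.71751508e-04 -7.67158161e-05]
```

View pics/scene0.png

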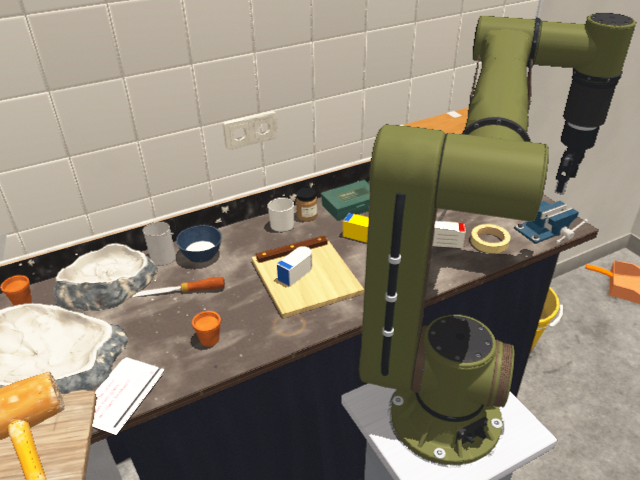

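View pics/side0.png

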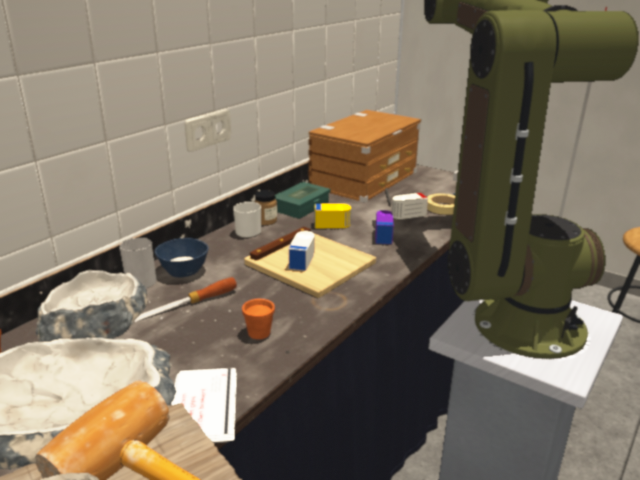

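In the scene picture, the candidates are white with a blue end on the board (295,267), yellow (355,228) and red-ended (449,234). The side picture also shows a purple one at (384,228). Only the white block lies on the board and has a blue end and band, so it is the one meant. I'll enlarge it to confirm and measure it from depth.

```bash
python3 - <<'E'
from h import *
tiles=[]
for n,box in [("scene",(240,220,370,320)),("side",(240,190,400,300))]:
    z=np.load(n+"0.npz"); p,W=z["p"],z["W"]; l,t,r,b=box
    tiles.append(cv2.resize(p[t:b,l:r,::-1],(390,300),interpolation=cv2.INTER_CUBIC))
    hsv=cv2.cvtColor(p,cv2.COLOR_RGB2HSV); Z=W[...,2]
    roi=np.zeros(Z.shape,bool); roi[t:b,l:r]=1
    if n=="side": roi[:,360:]=0
    board=roi&(abs(Z-.018)<.006)&(hsv[...,1]>60)&(hsv[...,2]>110)&(hsv[...,0]<32)&(hsv[...,0]>12)
    top=roi&(abs(Z-.074)<.006)&(W[...,0]>.2)
    bar=roi&(abs(Z-.034)<.004)&(hsv[...,0]<20)&(hsv[...,2]<150)&(hsv[...,1]>80)
    blue=(hsv[...,0]>100)&(hsv[...,0]<130)&(hsv[...,1]>120)&roi
    for nm,m in [("board",board),("top",top),("bar",bar),("topblue",top&blue),("blue",blue),("topwhite",top&(hsv[...,1]<60))]:
        if n=="scene" and nm=="blue" or m.sum()<5: print(nm,m.sum()) ; 
        if m.sum()<5: continue
        q=W[m]; q=q[~np.isnan(q[:,0])]
        (c,s,a)=cv2.minAreaRect(q[:,:2].astype(np.float32)*1000)
        print(n,nm,len(q),"mean",q.mean(0).round(4),"rect c",np.round(c,1),"s",np.round(s,1),"a",round(a,1))
cv2.imwrite("pics/crop.png",np.hstack(tiles))
E
```

```text
scene board 3730 mean [0.4903 0.0524 0.0168] rect c [518.3   2. ] s [328.8 250.7] a 86.3
scene top 434 mean [0.5252 0.081  0.0725] rect c [528.  78.] s [ 47.7 104.1] a 24.1
scene bar 360 mean [0.6177 0.0493 0.0329] rect c [616.6  45.1] s [200.4  32. ] a 84.7
scene topblue 51 mean [0.5143 0.115  0.0728] rect c [513.9 114.2] s [35.8 20.4] a 15.4
blue 212
scene blue 212 mean [0.5128 0.119  0.052 ] rect c [566.6  -2.6] s [ 39.9 283.8] a 23.4
scene topwhite 364 mean [0.5275 0.0749 0.0725] rect c [528.  78.] s [ 47.7 104.1] a 24.1
side board 3366 mean [0.5073 0.0515 0.0188] rect c [620.3 -68.2] s [279.7 629.3] a 31.9
side top 646 mean [0.6238 0.0371 0.0741] rect c [675.7  18. ] s [124.7 418.5] a 59.9
side bar 385 mean [0.6251 0.0368 0.0344] rect c [ 690.6 -103.2] s [169.6 511.9] a 6.7
side topblue 25 mean [0.5104 0.1153 0.0731] rect c [510.4 116.6] s [29.4 20.5] a 25.4
side blue 292 mean [0.5188 0.1021 0.0485] rect c [607.9 -60.3] s [ 34.9 426. ] a 28.5
side topwhite 512 mean [0.6198 0.0391 0.0743] rect c [676.3  17.7] s [124.6 417.3] a 59.9
```

View pics/crop.png

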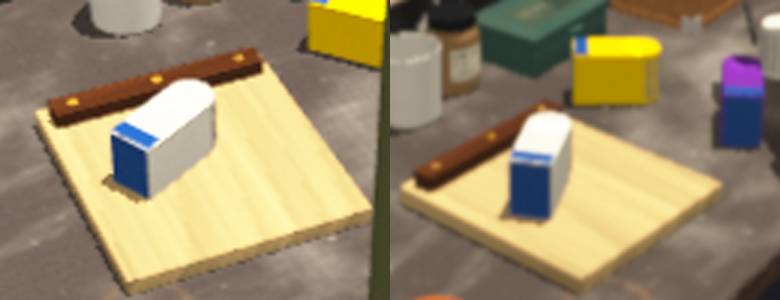

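The crop confirms it: a white block with a blue end and band (left crop about (135,160), i.e. scene (285,272)), lying clear of the dark bar. Block centre ≈ (528,78) mm with yaw ≈ 113°, and bar normal ≈ -5°. I'll move above it and measure with the wrist camera.

```bash
cat >> h.py <<'E'
def q(deg):
    a=np.radians(deg)/2; return [np.cos(a),np.sin(a),0,0]
def wcloud(depth,c):
    R,_=cv2.Rodrigues(np.array(c["rvec"],float)); t=np.array(c["tvec"],float).ravel()
    v,u=np.mgrid[0:480,0:640]; x=(u-c["cx"])/c["fx"]; y=(v-c["cy"])/c["fy"]; r=np.hypot(x,y)+1e-9
    k=np.tan(np.minimum(r,1.4))/r
    W=(np.stack([x*k*depth,y*k*depth,depth],-1)-t)@R
    W[(depth<=0)|(r>1.3)]=np.nan
    return W
def look(name):
    c=cams.get_calibration("wrist"); p,d=cams.snapshot("wrist")
    W=wcloud(d,c); np.savez(name+".npz",p=p,d=d,W=W); cv2.imwrite(f"pics/{name}.png",p[:,:,::-1])
    return p,W
def rects(p,W,box=(.42,.68,-.09,.17)):
    hsv=cv2.cvtColor(p,cv2.COLOR_RGB2HSV); X,Y,Z=W[...,0],W[...,1],W[...,2]
    roi=(X>box[0])&(X<box[1])&(Y>box[2])&(Y<box[3])
    blue=(hsv[...,0]>100)&(hsv[...,0]<130)&(hsv[...,1]>120)
    for nm,m in [("top",roi&(abs(Z-.074)<.007)),("topblue",roi&blue&(abs(Z-.074)<.007)),
                 ("bar",roi&(abs(Z-.034)<.006)&(hsv[...,2]<150)&(hsv[...,1]>80)&((hsv[...,0]<20)|(hsv[...,0]>170)))]:
        m=cv2.morphologyEx(m.astype(np.uint8),cv2.MORPH_OPEN,np.ones((3,3)))
        n,l,s,_=cv2.connectedComponentsWithStats(m)
        if n<2: print(nm,"none"); continue
        w=W[l==1+np.argmax(s[1:,4])]
        c,s,a=cv2.minAreaRect(w[:,:2].astype(np.float32)*1000)
        print(nm,len(w),"z",np.median(w[:,2]).round(4),"c",np.round(c,1),"s",np.round(s,1),"a",round(a,1))
E
python3 - <<'E'
from h import *
j=manip.inverse_kinematics([.528,.078,.25],q(-66)); print(np.round(j,2))
manip.move_ptp([.528,.078,.25],q(-66))
p,W=look("w1"); rects(p,W); o=manip.observe(); print(o["time"],o["ee_pos"],np.round(o["qpos"],2))
print("end",np.round(manip.inverse_kinematics([.554,.051,.05],q(-185)),2))
E
```

```text
[ 0.52 -0.13 -0.05  0.   -1.66 -0.1 ]
top 5008 z 0.0739 c [529.7  74.3] s [ 43.6 100.1] a 23.9
topblue none
bar 4643 z 0.0339 c [620.   41.8] s [198.8  25.6] a 85.0
2.8167 [0.52812099 0.07729165 0.24999187] [ 0.52 -0.13 -0.05  0.   -1.66 -0.1 ]
end [ 0.45 -0.02 -0.31  0.   -1.28 -2.11]
```

View pics/w1.png

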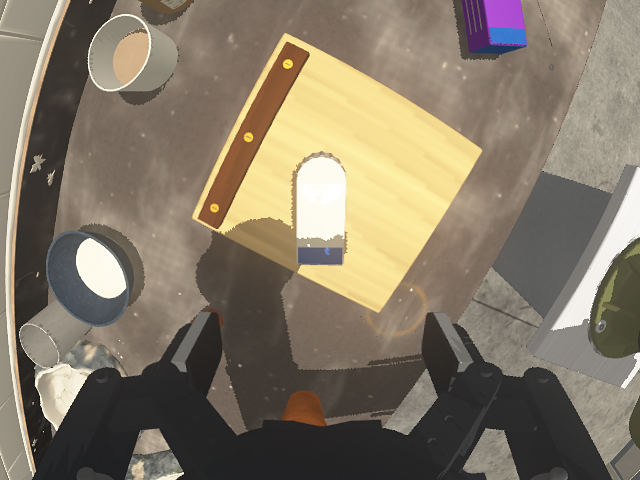

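The wrist view matches the given sizes (top 43.6 x 100.1 mm at z 0.074, bar 198.8 x 25.6 mm). The blue end is at (320,255) px, the nose at (320,155), and the bar runs from (290,60) to (210,215). Block centre is (529.7,74.3) with yaw 113.9°; bar normal is -5.0°. Next: grasp, lift, turn by -118.9°.

```bash
python3 - <<'E'
from h import *
g=np.array([.5297,.0743]); n=np.array([np.cos(np.radians(-5)),np.sin(np.radians(-5))])
T=np.array([.6200,.0418])-.0625*n
s=T-.015*n
manip.move_ptp([*g,.12],q(-66.1))
manip.move_l([*g,.030],velocity=.1)
command_gripper(.03)
o=manip.observe(); print(o["time"],o["grip_width"],o["grip_force"],o["ee_pos"])
manip.move_l([*g,.085],velocity=.12)
manip.move_ptp([*s,.085],q(-185))
o=manip.observe(); print(o["time"],o["grip_width"],o["ee_pos"],np.round(o["qpos"],2),o["wrist_force"])
p,W=look("w2"); rects(p,W-np.array([0,0,.055])); rects(p,W)
E
```

```text
4.9083 0.04352906278521102 62.63977646827698 [0.53024485 0.0745202  0.03070845]
7.275 0.04327353388851397 [0.54266443 0.0485604  0.0847094 ] [ 0.46 -0.07 -0.3  -0.   -1.35 -2.12] [-0.20298007 -0.00771562 -3.75637611]
top 24769 z 0.0729 c [534.2  48.8] s [69.1 73.6] a 46.2
topblue none
bar none
top 53 z 0.0778 c [493.6  47.6] s [1.  5.2] a 5.7
topblue none
bar 123 z 0.0313 c [614.9 124. ] s [14.9  3.2] a 79.1
```

View pics/w2.png

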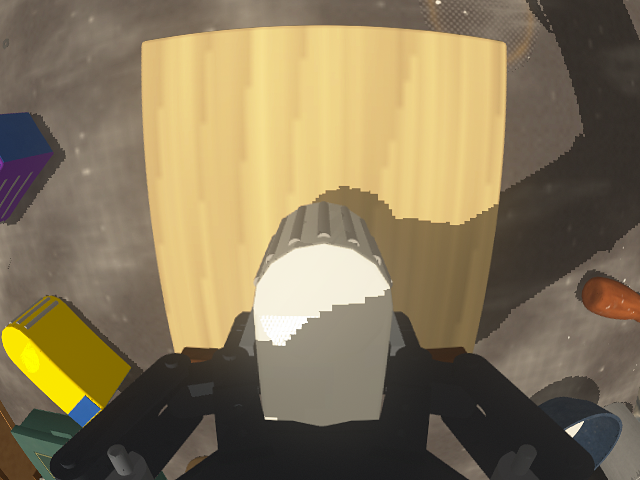

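The block is held (43.3 mm), with the nose towards the open board at (320,245) px and the long axis square to the board. Now lower it, push it against the bar, set it down and release.

```bash
python3 - <<'E'
from h import *
n=np.array([np.cos(np.radians(-5)),np.sin(np.radians(-5))]); T=np.array([.6200,.0418])-.0625*n
s=T-.015*n
print(manip.move_l([*s,.0325],velocity=.08,until_force=8), manip.observe()["ee_pos"])
print(manip.move_l([*(T+.006*n),.0325],velocity=.03,until_force=8))
o=manip.observe(); e=o["ee_pos"]; print(e,o["wrist_force"],"advance past T mm",1000*(np.array(e[:2])-T)@n)
print(manip.move_l([e[0],e[1],.027],velocity=.02,until_force=6)); o=manip.observe(); print(o["ee_pos"],o["wrist_force"])
command_gripper(.07); manip.sleep(.2)
e=manip.observe()["ee_pos"]
manip.move_l([e[0],e[1],.13],velocity=.15)
b=np.array(e[:2])-.10*n
manip.move_ptp([*b,.25],q(-185))
p,W=look("w3"); rects(p,W); print(manip.observe()["time"])
p,d=cams.snapshot("scene"); 
x=cv2.resize(p[210:320,230:370,::-1],(560,440),interpolation=cv2.INTER_CUBIC); cv2.imwrite("pics/s3.png",x)
E
```

```text
True [0.54146133 0.04819804 0.03070513]
True
[0.54155656 0.04818437 0.03079299] [-1.90356295  0.59331253  2.779399  ] advance past T mm -16.201377369856495
True
[0.54173074 0.04812629 0.03079981] [-0.74385403  0.12373767  4.54565408]
top 3774 z 0.074 c [541.3  46.5] s [ 44.3 101.1] a 84.8
topblue none
bar 1113 z 0.0339 c [615.1 -10. ] s [94.3 27.2] a 84.6
10.5583
```

View pics/w3.png

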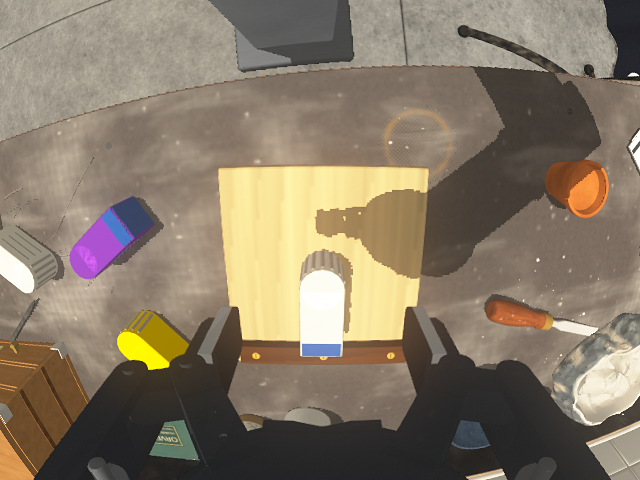

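View pics/s3.png

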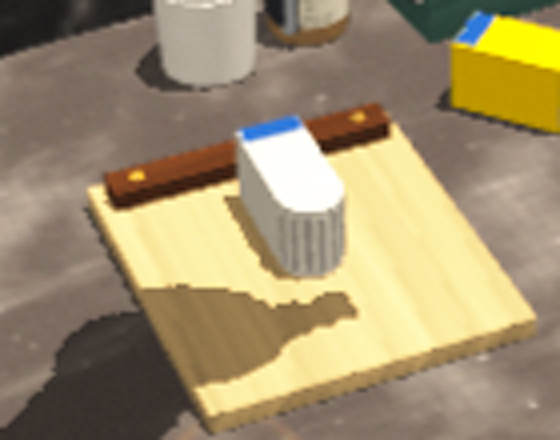

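The block stands flat, square (84.8°) and centred. It touched the board early on the way down, so the blue end is about 16 mm short of the bar. It shows at (320,350) px in the wrist view, and the scene crop agrees. I'll regrasp, raise it 4 mm, push it on to the bar, set it down and finish with a light push on the nose.

```bash
python3 - <<'E'
from h import *
n=np.array([np.cos(np.radians(-5)),np.sin(np.radians(-5))]); T=np.array([.6200,.0418])-.0625*n
g=np.array([.5417,.0478])
adv=lambda e:round(1000*float((np.array(e[:2])-T)@n),2)
manip.move_ptp([*g,.13],q(-185))
manip.move_l([*g,.030],velocity=.12)
command_gripper(.03)
e=manip.observe()["ee_pos"]; print("grip",e,manip.observe()["grip_width"],adv(e))
manip.move_l([e[0],e[1],e[2]+.005],velocity=.05); manip.sleep(.2)
e=manip.observe()["ee_pos"]; tgt=np.array(e[:2])+n*.025
print(manip.move_l([*tgt,e[2]],velocity=.04,until_force=10)); o=manip.observe(); e=o["ee_pos"]; print(e,o["wrist_force"],adv(e),o["time"])
print(manip.move_l([e[0],e[1],e[2]-.009],velocity=.03,until_force=6)); o=manip.observe(); print(o["ee_pos"],o["wrist_force"],adv(o["ee_pos"]))
command_gripper(.07); manip.sleep(.1)
e=manip.observe()["ee_pos"]
manip.move_l([e[0],e[1],.11],velocity=.15)
b=np.array(e[:2])-.10*n
manip.move_ptp([*b,.2],q(-185))
p,W=look("w4"); rects(p,W); print(manip.observe()["time"])
p,d=cams.snapshot("scene"); 
x=cv2.resize(p[210:320,230:370,::-1],(560,440),interpolation=cv2.INTER_CUBIC)
cv2.imwrite("pics/s4.png",x)
E
```

```text
grip [0.54237064 0.0481104  0.03103271] 0.043311327363011715 -15.38
True
[0.5572037  0.04640371 0.03414888] [ 0.71279452  0.10709542 -3.87450926] -0.46 13.55
True
[0.55759682 0.0463286  0.03102885] [0.94399033 0.23878765 3.33494343] -0.06
top 4578 z 0.0739 c [556.4  44.9] s [44.2 99.2] a 85.2
topblue 254 z 0.0742 c [599.4  40.7] s [39.1 10.5] a 85.1
bar 1128 z 0.0339 c [613.7 -20.7] s [68.4 25.6] a 85.7
15.5917
```

View pics/s4.png

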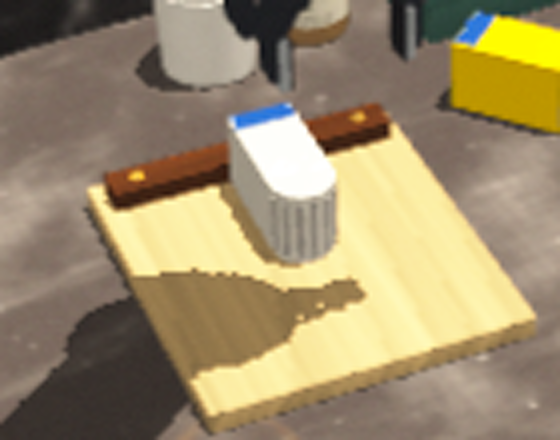

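The blue end is now practically at the bar (scene crop, (265,115) px) and square. A light push on the nose with closed fingers makes sure of contact.

```bash
python3 - <<'E'
from h import *
n=np.array([np.cos(np.radians(-5)),np.sin(np.radians(-5))]); c=np.array([.557,.0456])
command_gripper(0)
s=c-.085*n
manip.move_ptp([*s,.10],q(-185)); manip.move_l([*s,.032],velocity=.12); manip.sleep(.1)
print(manip.move_l([*(c-.045*n),.032],velocity=.03,until_force=8)); o=manip.observe()
print(o["ee_pos"],o["wrist_force"],1000*(np.array(o["ee_pos"][:2])-c)@n,o["time"])
manip.move_l([*s,.032],velocity=.08)
manip.move_l([*s,.2],velocity=.15)
command_gripper(.06)
p,W=look("w5"); rects(p,W); print(manip.observe()["time"])
p,d=cams.snapshot("side"); r=p[190:290,235:365,::-1]
cv2.imwrite("pics/s5.png",np.hstack([cv2.resize(r,(390,300),interpolation=cv2.INTER_CUBIC),cv2.resize(cv2.imread("pics/w5.png"),(400,300))]))
E
```

```text
True
[0.49627079 0.05031509 0.03088672] [-0.86162474 -0.0313102   0.61106482] -60.909063032312126 18.475
top 4975 z 0.074 c [557.6  44.4] s [ 44.6 101.3] a 84.8
topblue 60 z 0.0743 c [600.2  27.6] s [13.  7.] a 90.0
bar 948 z 0.0339 c [614.3 -12.6] s [52.5 25.7] a 86.3
20.8417
```

View pics/s5.png

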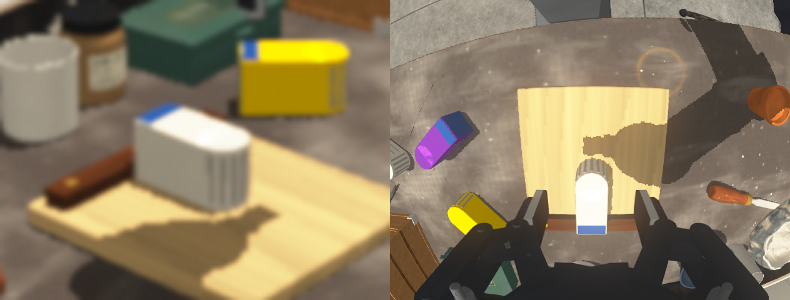

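The block is flat and square (84.8° against the bar's 85°), with its centre at the expected contact position (557.6 mm). A second, slower nudge will show whether it is really seated.

```bash
python3 - <<'E'
from h import *
n=np.array([np.cos(np.radians(-5)),np.sin(np.radians(-5))]); c=np.array([.557,.0456])
command_gripper(0)
s=c-.066*n
manip.move_l([*s,.032],velocity=.15); 
print(manip.move_l([*(c-.054*n),.032],velocity=.012,until_force=10)); o=manip.observe()
print(o["wrist_force"],1000*(np.array(o["ee_pos"][:2])-c)@n,o["time"])
manip.move_l([*(c-.075*n),.032],velocity=.08)
manip.move_l([*(c-.085*n),.2],velocity=.2)
p,W=look("w6"); rects(p,W); print(manip.observe()["time"])
E
```

```text
True
[-1.2703053   0.50741102  0.40259898] -60.91722960601296 23.3833
top 1176 z 0.0737 c [521.6  47.5] s [43.6 28.1] a 85.2
topblue none
bar 343 z 0.0333 c [606.7 -30.7] s [51.3 12.7] a 85.0
24.75
```

It stopped at the same position (-60.9 mm) under the slow 10 N push, so the block is seated against the bar.

```bash
python3 -c "
from h import *
print(sign_off())"
```

```text
the job is handed in; nothing more can be done
None
```

The job is handed in at about 25 s: the block stands flat and released, its blue end square against the stop bar within about 4 mm of the bar's middle, and I did not touch the red-ended block.

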